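Clip the hold card to a tray of cans

TASK

Take the red spring clip off the clip rack and stand it upright on the bare table, letting go of it. Then take it again by its two wings, squeeze it wide open, lower it well down over the tray's front wall and the yellow hold card together, near the middle of the card, and let it close so that it pinches card and wall firmly, upright and square to the wall. Leave the other two clips on the rack, the cans where they stand and the card in its pocket.

Things in the scene. Friction and masses are not known exactly. Their poses are not given: they have to be found in the camera images.
- red_clip: Red spring clip, 72 mm tall, 70 g, jaws down, wings up. Origin: centre of its underside (jaw lips). z up; x along the hinge; y is the way it opens and its wings are squeezed. Jaws and wings 38 mm wide in x; jaws 32 mm over all in y. It stands on its closed jaws. Starts snapped on a rack tongue, 12 mm above the table; comes off straight up with a 6 to 15 N pull.
- red_clip_housing (a point): Centre of the red clip's housing at the hinge, 36 mm above its origin. The housing is 46 mm long in x (4 mm past jaws and wings at each end), 16 mm in y, 14 mm high. Held by its two x ends the clip stays shut. Its underside, 29 mm above the lips' underside, limits how far the clip goes over something.
- red_clip_wings (a point): Midway between the red clip's two wings, 60 mm above its origin. The wings lean outward in y, from 43 to 72 mm above the origin; 51 mm over their outer top edges at rest, 28 mm and parallel when fully squeezed (about 8 N).
- red_clip_jaw_l (a joint): Opening angle of each red clip jaw (they move together): 0 at rest, 0.3 rad fully open, about 0.05 closed on card and wall. Lips 8 mm high, 3.4 mm apart at rest, about 24 mm fully open (jaws then 53 mm over all); throat above the lips 16 mm wide at rest. Closes with about 4 N.
- rack: Fixed grey rack: base 90 (x) by 206 (y) by 12 mm, origin under its centre. Three bays along y at -62, 0, 62 mm, each an upright tongue 30 mm long in x, 18 mm high with thicker head, on which a clip is snapped, clip y along rack y. Dividers 66 mm high, 28 mm long in x, at y -93, -31, 31, 93 mm stand close to the wings, so there a clip can be held only by its housing's x ends.
- tray: Fixed cardboard can tray. Origin under the middle of its front wall; x points into the tray, y along that wall, z up. Front wall 4 mm thick (x -2 to 2 mm), 200 mm long, rim 60 mm up; tray 240 mm deep, floor 4 mm. Outside the wall's middle a black pocket, 104 mm long, 18 mm high, out to x = -10 mm, holds the card. Cans from x = 80 mm on. The front wall is on the far side from the robot.
- hold_card: Loose yellow hold card, a stiff plate 3 mm thick (x), 90 mm wide (y), 68 mm tall (z), upright in the tray's pocket against the outside of the front wall with 2 mm of play; its top is 72 mm above the table, 12 mm above the rim. Origin: centre of its lower edge, 4 mm above the table, about 4.5 mm outside the middle of the wall.
- blue_clip: The blue spring clip, same make as the red one, on the rack. Origin and axes as for red_clip. Leave it alone.
- white_clip: The white spring clip, same make as the red one, on the rack. Origin and axes as for red_clip. Leave it alone.
- can_a: Full green drinks can in the tray, 66 mm wide, 115 mm tall, origin under its centre. Leave it alone.
- can_b: Second full green drinks can in the tray, as can_a. Leave it alone.
Mind the look-alikes: they are no part of the job. Of the things like the red_clip, leave any that is green; of the rest the larger one is meant.

How it is judged:
On the way, in this order (a step that is already met when the one before it is completed fails the run):
1. the red clip stands upright on the bare table, released (height (world z) of red_clip between -0.003 and 0.003 m and angle between red_clip's own z axis and vertical below 0.15 rad and contact force between the fingers and red_clip below 0.1 N and linear speed of red_clip below 0.02 m/s and horizontal distance between red_clip and tray above 0.03 m), for 0.2 s.
2. the red clip, squeezed open by the fingers, is astride the tray's front wall and the card (value of joint red_clip_jaw_l above 0.15 rad and contact force between the fingers and red_clip above 2 N and x of red_clip in the frame of tray between -0.022 and 0.018 m and y of red_clip in the frame of tray between -0.035 and 0.035 m and z of red_clip in the frame of tray between 0.03 and 0.057 m), for 0.1 s.
At the end, for the whole second after the job is handed in: Red clip released, at rest, closed on wall and card (jaw under 0.12 rad, over 0.8 N on each), lips at least 8 mm below the rim, within 25 mm of the wall's middle, upright and square to the wall within 0.25 rad; card still in its pocket, risen under 8 mm, tilt under 0.2 rad (contact force between red_clip and hold_card above 0.8 N and contact force between red_clip and tray above 0.8 N and value of joint red_clip_jaw_l below 0.12 rad and x of red_clip in the frame of tray between -0.015 and 0.01 m and y of red_clip in the frame of tray between -0.025 and 0.025 m and z of red_clip in the frame of tray between 0.03 and 0.052 m and angle between red_clip's own z axis and vertical below 0.25 rad and angle between the x axis of red_clip and the y axis of tray, either way round below 0.25 rad and linear speed of red_clip below 0.02 m/s and z of hold_card in the frame of tray between -0.002 and 0.012 m and angle between hold_card's own z axis and vertical below 0.2 rad); the robot touches nothing.
It fails at once if the blue clip is disturbed (moved over 20 mm) (distance of blue_clip from where it was at the start of the episode above 0.02 m).
It fails at once if the white clip is disturbed (moved over 20 mm) (distance of white_clip from where it was at the start of the episode above 0.02 m).
It fails at once if can_a is disturbed (moved over 20 mm) (distance of can_a from where it was at the start of the episode above 0.02 m).
It fails at once if can_b is disturbed (moved over 20 mm) (distance of can_b from where it was at the start of the episode above 0.02 m).
It fails at once if the hold card is lifted out of its pocket (z of hold_card in the frame of tray above 0.024 m).
It also fails if it takes over 54 s, if anything falls off the work surface, if the arm or the gripper's body presses on something with over 40 N, if the wrist force passes 120 N, or if a joint passes its speed limit or range.

ROBOT

A 6-joint arm with a two-finger parallel gripper is mounted at the origin on the work surface. World frame = base frame: x ahead of the robot, y to its left, z up, the work surface at z = 0. Lengths are in m, angles in rad, forces in N, time in s.
With the tool pointing down it reaches from about 0.25 to 0.8 m from the base axis. Payload 3.9 kg.
Tool frame: the origin (TCP) lies at the very end of the fingers, on their centre line; the grasp point (between the pads) lies 19 mm behind it; z points along the fingers, y is the line along which they close (so a half turn about z gives the same grasp; the last joint's range is limited). The gripper opens to 85 mm and grips with 20 to 120 N. Pads are 22 mm wide; open, the fingers measure 114 mm over their backs; the gripper's body (76 mm by 85 mm) begins 54 mm behind the grasp point. The pads swing forward as they close: fully open they stand 13 mm farther back than shut.
Start: joints at [1.332, 0.26, -0.138, 1.173, 0, 1.571], TCP at [0.124, 0.51, 0.231] pointing down, gripper open.
Joint ranges: [-2.78, 2.78], [-0.83, 1.72], [-1.28, 1.37], [-1.9, 2.12], [-1.57, 1.48], [-3.14, 3.14]. Speed limits (rad/s): [2.57, 2.57, 3.14, 3.14, 3.14, 3.14].

INTERFACE

Orientations are given as [roll, pitch, yaw] about the fixed x, y, z axes, in that order (R = Rz(yaw) Ry(pitch) Rx(roll)).
In Python, from plant import bot, eyes gives the robot as it stands.
- The arm moves only by the tool move_arm, never from a script. Its argument "rows" is one flat list of numbers, 7 for each row, row after row: the shift along the tool's x, y, z in mm, then the turn, a rotation vector about the tool's x, y, z in rad, then the opening in per cent of the stroke, from 0 (shut) to 100 (fully open). A call has 1 to 12 rows; each row is the pose to reach, as a shift and turn from the pose commanded when the call began, along the tool's axes at that moment; what a row does not reach only later rows make up. A row lasts 1/12 s, in which the tool goes at most 41.7 mm and 7.16 degrees, less where a joint would pass 70% of its speed; a pose out of reach is approached as far as the arm can. A call with a gripper value outside its range is refused whole. The fingers move at their own pace and stop on an object; "grip_force" is the grip in N (left out, the last holds). Time passes only in rows, so rows that repeat a pose let the fingers close. It gives the time, the measured TCP pose, the force and the opening at its end, in the units of the state.
- bot.sense(): the state, without advancing time (a new reading comes with each control period).
- eyes.camera(name): name is "side" or "top" or "wrist"; returns the picture (420x560x3 uint8, blue, green, red); there is no depth.
- eyes.calibration(name): a dict with "K" (3x3 intrinsics, pixels), "R" (3x3) and "t" (3): a world point X has camera coordinates R X + t. Camera axes: x right, y down, z forward; pixel columns grow to the right and rows downward; lengths in m; the calibration is good to about 2 mm. A picture is of the moment at which its call begins: read the wrist's pose just before it. calibration takes no time and is no camera call; for the wrist camera it gives the pose at the moment of the call.
- bot.sign_off(): hands the job in, once; it reports no verdict.
The state is a dict: "t": time; "joints": joint angles; "dq": joint speeds; "tau": joint torques, N m; "position": TCP position; "eef_rot": TCP orientation; "wrist_force": force on the tool from outside, world axes, zero at the start; "wrist_torque": the same for the moment, N m; "opening": finger opening in m.
Only numpy, scipy, OpenCV 4.12 (cv2) and the standard library are available. Lean on these libraries where they do the work, as an engineer would, in place of code of your own. Each camera call takes 0.05 s, during which the arm holds its last target. There are 200 camera calls.

## Working session

There is one attempt and no reset: what is moved stays moved. The work goes in short steps, Python scripts to look and compute and a tool call to move; the robot and the scene stay as the last step left them, time stands still between calls to the robot, and variables do not carry over. Pictures are saved under pics/ and viewed, on a budget of 10 in all, crops included, one or two more only if the job needs it, and the job is handed in when it is done.

Besides the shell and the picture viewer there is one more tool, called after "Call:" by a JSON object that holds its "api" and its "payload", one argument or row to a line. move_arm: Moves the arm, as the interface text tells. Its arguments: {"type":"object","properties":{"rows":{"type":"array","items":{"type":"number"}},"grip_force":{"type":"number"}},"required":["rows"]}

```bash
ls; mkdir -p pics; python3 - <<'E'
from plant import bot, eyes
import cv2,numpy as np
s=bot.sense();print({k:np.round(v,3) for k,v in s.items()})
for n in ("top","side","wrist"):
    c=eyes.calibration(n);print(n,c['K'].tolist() if hasattr(c['K'],'tolist') else c['K'],np.round(c['R'],3).tolist(),np.round(c['t'],3), (-np.array(c['R']).T@np.array(c['t'])).round(3))
    im=eyes.camera(n);cv2.imwrite(f"pics/{n}0.png",im)
a=cv2.imread("pics/top0.png");b=cv2.imread("pics/side0.png")
E
```

```text
pics
{'t': np.float64(0.0), 'joints': array([ 1.332,  0.261, -0.139,  1.173,  0.   ,  1.571]), 'dq': array([ 0.   ,  0.001, -0.001, -0.001, -0.   ,  0.002]), 'tau': array([-1.0000e-03, -4.0568e+01,  2.5392e+01,  1.9000e-02, -0.0000e+00,
       -0.0000e+00]), 'position': array([0.124, 0.509, 0.23 ]), 'eef_rot': array([-3.14 , -0.   ,  2.903]), 'wrist_force': array([ 0.438, -0.008, -0.486]), 'wrist_torque': array([-0.015,  0.031, -0.027]), 'opening': np.float64(0.085)}
top [[516.8903538183984, 0.0, 270.0618274001118], [0.0, 516.8903538183984, 207.9519143220798], [0.0, 0.0, 1.0]] [[-0.024, -1.0, 0.002], [-0.992, 0.023, -0.122], [0.122, -0.005, -0.993]] [0.06  0.541 1.052] [0.41  0.053 1.11 ]
side [[422.98657070646897, 0.0, 279.1889559142901], [0.0, 422.98657070646897, 215.1926836963956], [0.0, 0.0, 1.0]] [[0.989, -0.149, 0.003], [-0.113, -0.762, -0.637], [0.098, 0.63, -0.771]] [-0.505  0.15   0.975] [ 0.422 -0.575  0.849]
wrist [[300.7657721377353, 0.0, 276.1721440401525], [0.0, 300.7657721377353, 210.9125642907086], [0.0, 0.0, 1.0]] [[0.235, 0.972, -0.001], [0.931, -0.225, 0.288], [0.279, -0.069, -0.958]] [-0.524 -0.038  0.379] [0.053 0.527 0.373]
```

View pics/top0.png

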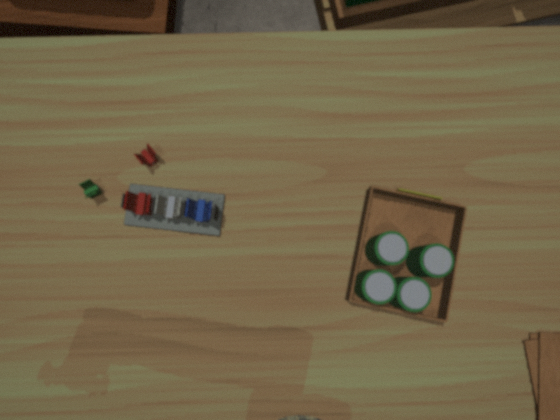

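View pics/side0.png

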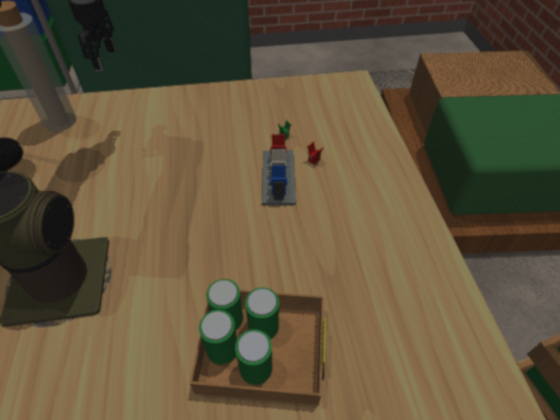

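```bash
cat > h.py <<'E'
import cv2,numpy as np
from plant import bot,eyes
from scipy.spatial.transform import Rotation as Ro
def ray(c,p):
    d=c['R'].T@np.linalg.solve(c['K'],[p[0],p[1],1.]);return -c['R'].T@c['t'],d
def atz(c,p,z):
    o,d=ray(c,p);return o+d*(z-o[2])/d[2]
def tri(obs):
    A=np.zeros((3,3));b=np.zeros(3)
    for c,p in obs:
        o,d=ray(c,p);d/=np.linalg.norm(d);M=np.eye(3)-np.outer(d,d);A+=M;b+=M@o
    X=np.linalg.solve(A,b);return X,[np.round(proj(c,X)-p,1) for c,p in obs]
def proj(c,X):
    v=c['K']@(c['R']@np.asarray(X)+c['t']);return v[:2]/v[2]
def cal(n): return {k:np.array(v,float) for k,v in eyes.calibration(n).items()}
def crop(im,x0,y0,w,h,s): return cv2.resize(im[y0:y0+h,x0:x0+w],None,fx=s,fy=s,interpolation=cv2.INTER_CUBIC)
def go(pos,yaw):
    "shift in tool axes mm and turn to reach pos/yaw, tool down, from measured pose"
    s=bot.sense();R=Ro.from_euler('xyz',s['eef_rot']);T=Ro.from_euler('xyz',[np.pi,0,yaw])
    return np.round(R.inv().apply(np.array(pos)-s['position'])*1e3,1),np.round((R.inv()*T).as_rotvec(),3)
E
python3 - <<'E'
from h import *
t=cal('top')
for n,p,z in [('rack',(127,185),.012),('rack',(225,193),.012),('rack',(220,235),.012),('rack',(124,226),.012),('clip',(139,203),.06),('wallL',(371,189),.06),('wallR',(464,207),.06),('cardL',(396,190),.072),('cardR',(440,199),.072),('smallred',(148,157),.02),('green',(92,190),.02)]:
    print(n,atz(t,p,z).round(3))
im=cv2.imread('pics/top0.png');sd=cv2.imread('pics/side0.png')
o=np.vstack([np.hstack([crop(im,80,140,160,110,2.5),crop(im,350,175,160,110,2.5)]),np.hstack([crop(sd,240,110,100,100,3),crop(sd,190,270,160,100,3)])[:, :800].copy() if 0 else cv2.copyMakeBorder(np.hstack([crop(sd,240,110,100,100,3),crop(sd,190,270,160,100,3)]),0,0,0,20,0)])
cv2.imwrite('pics/comp.png',o);print(o.shape)
E
```

```text
rack [0.602 0.353 0.012]
rack [0.579 0.143 0.012]
rack [0.489 0.155 0.012]
rack [0.513 0.359 0.012]
clip [0.555 0.315 0.06 ]
wallL [ 0.573 -0.161  0.06 ]
wallR [ 0.532 -0.35   0.06 ]
cardL [ 0.568 -0.21   0.072]
cardR [ 0.548 -0.298  0.072]
smallred [0.66  0.307 0.02 ]
green [0.591 0.426 0.02 ]
(575, 800, 3)
```

View pics/comp.png

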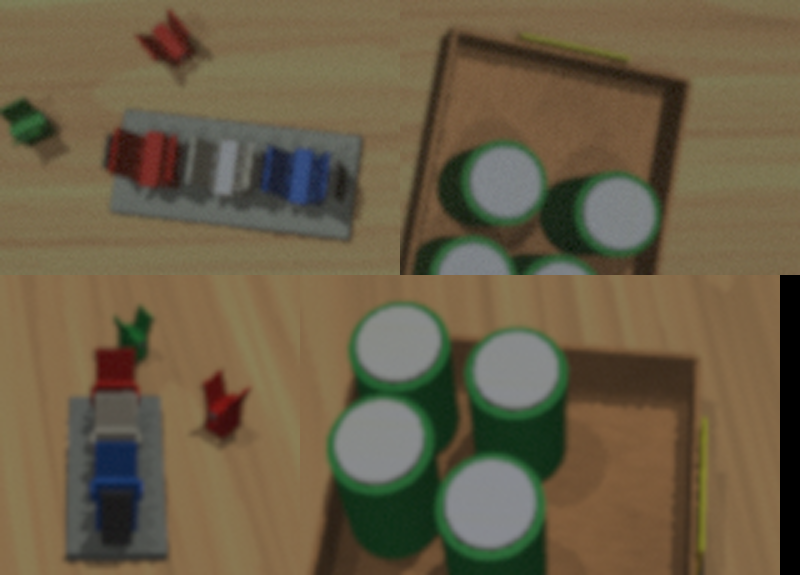

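```bash
python3 - <<'E'
from h import *
print(go([.553,.314,.19],1.46))
E
```

```text
(array([-463. ,  -88.5,   40.8]), array([-1.000e-03,  1.000e-03,  1.443e+00]))
```

Call:
{"api": "move_arm", "payload": {
  "rows": [-40, -8, 3, 0, 0, 0.12, 100, -80, -15, 7, 0, 0, 0.24, 100, -120, -23, 10, 0, 0, 0.36, 100, -160, -30, 14, 0, 0, 0.48, 100, -200, -38, 18, 0, 0, 0.6, 100, -240, -46, 22, 0, 0, 0.72, 100, -280, -54, 25, 0, 0, 0.84, 100, -320, -61, 28, 0, 0, 0.96, 100, -360, -69, 32, 0, 0, 1.08, 100, -400, -76, 36, 0, 0, 1.2, 100, -440, -84, 39, 0, 0, 1.32, 100, -463, -88, 41, 0, 0, 1.443, 100]
}}

```text
t: 1.15
position: [0.5567, 0.3126, 0.1892]
eef_rot: [3.141, 0.001, 1.451]
wrist_force: [0.2, 0.5, -0.7]
opening: 0.0854
```

```bash
python3 - <<'E'
from h import *
import pickle
c=cal('wrist');im=eyes.camera('wrist');cv2.imwrite('pics/w1.png',im)
s=bot.sense();print(s['t'],s['position'],s['eef_rot'],s['dq'].round(3))
c=cal('wrist');im=eyes.camera('wrist');cv2.imwrite('pics/w1.png',im);pickle.dump(c,open('w1.pkl','wb'))
print(proj(c,[.553,.314,.06]))
cv2.imwrite('pics/w1c.png',cv2.resize(im,None,fx=1.4,fy=1.4,interpolation=cv2.INTER_CUBIC))
E
```

```text
1.2 [0.55955536 0.311361   0.1885866 ] [3.13828039e+00 1.73865887e-03 1.44392446e+00] [ 0.053 -0.038 -0.061  0.01   0.035 -0.195]
[268.48167716 200.50119163]
```

View pics/w1c.png

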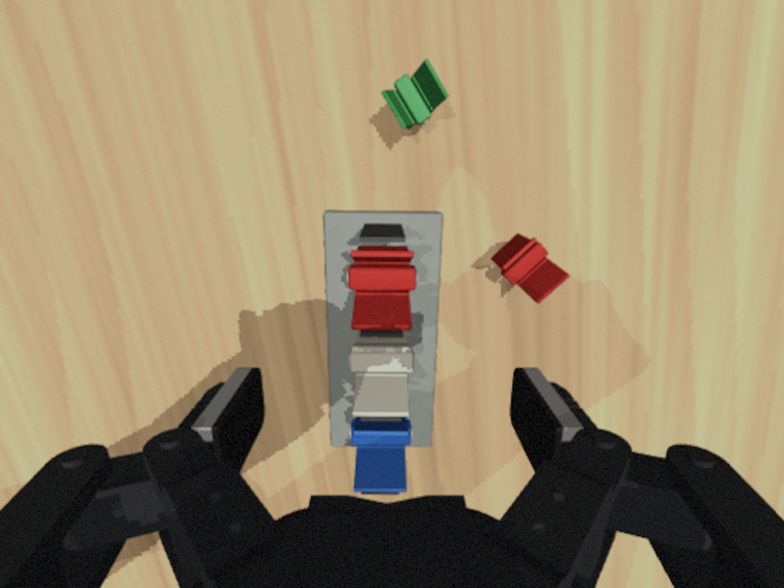

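```bash
python3 - <<'E'
from h import *
import pickle
c=pickle.load(open('w1.pkl','rb'))
P=[atz(c,np.array(p)/1.4,.012) for p in [(324,211),(442,211),(432,446),(331,446)]]
P=np.array(P);print(P.round(4))
for a,b in [(0,1),(3,2),(3,0),(2,1)]:
    d=P[b]-P[a];print(np.linalg.norm(d).round(4),np.arctan2(d[1],d[0]).round(4))
ctr=P.mean(0);print(ctr)
for p in [(349,277),(416,277),(382.5,277)]: print(atz(c,np.array(p)/1.4,.052).round(4))
s=bot.sense();print(s['position'],s['eef_rot'],s['t'])
print(proj(c,[.553,.314,.06]))
E
```

```text
[[0.5191 0.3598 0.012 ]
 [0.6065 0.3487 0.012 ]
 [0.5796 0.1451 0.012 ]
 [0.4908 0.1566 0.012 ]]
0.0881 -0.1261
0.0895 -0.1289
0.2051 1.4325
0.2053 1.4397
[0.54901843 0.25253673 0.012     ]
[0.5347 0.3168 0.052 ]
[0.5801 0.3111 0.052 ]
[0.5574 0.314  0.052 ]
[0.5566075  0.31269758 0.18875448] [3.14130517e+00 1.00883834e-03 1.45328905e+00] 1.25
[268.48167716 200.50119163]
```

```bash
python3 - <<'E'
from h import *
print(go([.5573,.314,.115],1.439))
E
```

```text
(array([ 1.4,  0.5, 73.8]), array([0.   , 0.001, 0.014]))
```

Call:
{"api": "move_arm", "payload": {
  "rows": [0, 2, 30, 0, 0, 0.01, 100, 0.5, 4, 60, 0, 0, 0.021, 100, 0.5, 4, 75, 0, 0, 0.021, 100, 0.5, 4, 75, 0, 0, 0.021, 100, 0.5, 4, 75, 0, 0, 0.021, 100]
}}

```text
t: 1.67
position: [0.5556, 0.3151, 0.1145]
eef_rot: [-3.139, 0.002, 1.441]
wrist_force: [-0.4, 0.1, 0.0]
opening: 0.0849
```

```bash
python3 - <<'E'
from h import *
import pickle
c=cal('wrist');im=eyes.camera('wrist');cv2.imwrite('pics/w2.png',im);pickle.dump(c,open('w2.pkl','wb'))
s=bot.sense();print(s['t'],s['position'],s['eef_rot'],s['dq'].round(3))
print(proj(c,[.5574,.314,.052]))
cv2.imwrite('pics/w2c.png',cv2.resize(im,None,fx=1.4,fy=1.4,interpolation=cv2.INTER_CUBIC))
E
```

```text
1.7167 [0.55677705 0.31568394 0.11597034] [-3.14150066e+00 -1.86979987e-04  1.44033862e+00] [-0.002 -0.019  0.034 -0.003 -0.001  0.003]
[279.36726979 227.28457446]
```

View pics/w2c.png

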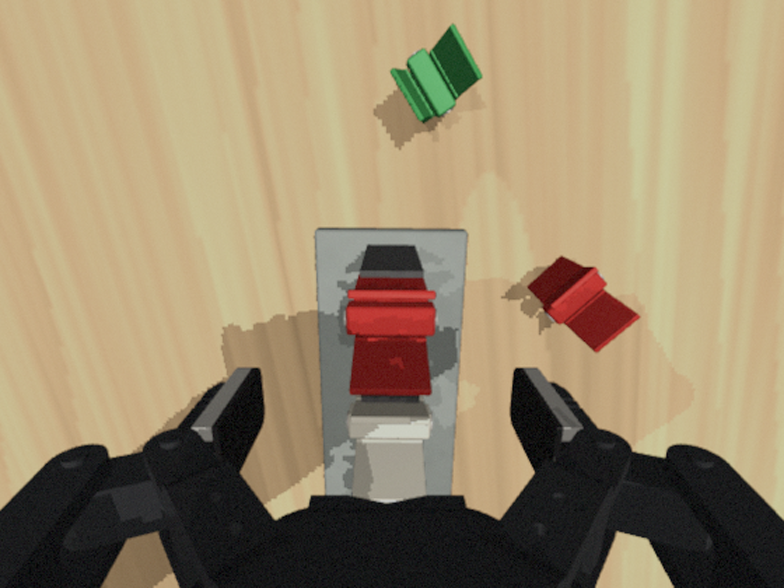

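Call:
{"api": "move_arm", "payload": {
  "rows": [-1, 0, 30, 0, 0, 0, 100, -1, 0, 55, 0, 0, 0, 100, -1, 0, 75, 0, 0, 0, 100, -1, 0, 88, 0, 0, 0, 100, -1, 0, 88, 0, 0, 0, 100, -1, 0, 88, 0, 0, 0, 30, -1, 0, 88, 0, 0, 0, 30, -1, 0, 88, 0, 0, 0, 30, -1, 0, 88, 0, 0, 0, 30, -1, 0, 88, 0, 0, 0, 30, -1, 0, 88, 0, 0, 0, 30],
  "grip_force": 50
}}

```text
t: 2.63
position: [0.5586, 0.3151, 0.0296]
eef_rot: [3.138, -0.003, 1.439]
wrist_force: [-1.3, -0.8, 5.9]
opening: 0.0449
```

```bash
python3 - <<'E'
from h import *
s=bot.sense();print({k:np.round(s[k],4) for k in ('t','position','eef_rot','wrist_force','opening')})
im=eyes.camera('wrist')
cv2.imwrite('pics/w3c.png',cv2.resize(im,None,fx=1.4,fy=1.4,interpolation=cv2.INTER_CUBIC))
import pickle
a,b=[pickle.load(open(f'w{i}.pkl','rb')) for i in (1,2)]
print(tri([(a,np.array([382.5,277])/1.4),(b,np.array([391,319])/1.4)]))
E
```

```text
{'t': np.float64(2.6333), 'position': array([0.5586, 0.3151, 0.0296]), 'eef_rot': array([ 3.1384e+00, -2.6000e-03,  1.4389e+00]), 'wrist_force': array([-1.2608, -0.7579,  5.9426]), 'opening': np.float64(0.0449)}
(array([0.55747066, 0.31481553, 0.05544426]), [array([-0.1,  0. ]), array([ 0.1, -0. ])])
```

View pics/w3c.png

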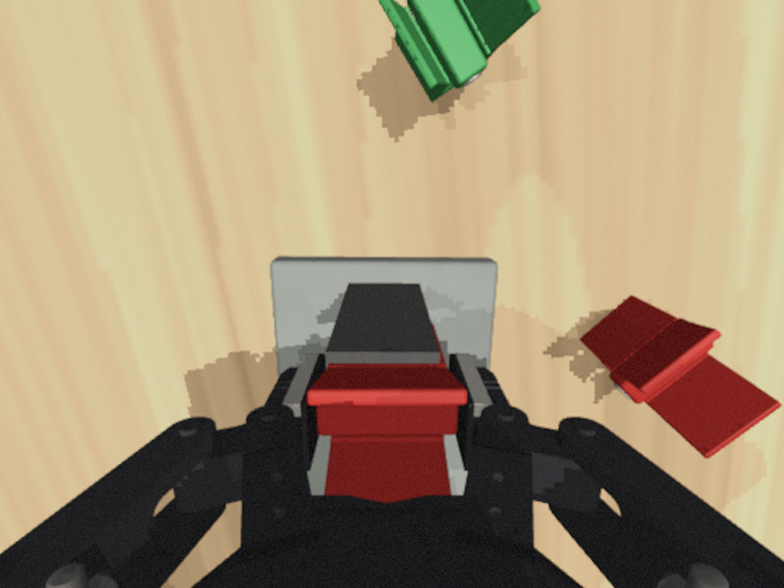

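Call:
{"api": "move_arm", "payload": {
  "rows": [0, 0, -8, 0, 0, 0, 30, 0, 0, -20, 0, 0, 0, 30, 0, 0, -40, 0, 0, 0, 30, 0, 0, -65, 0, 0, 0, 30, 0, 0, -95, 0, 0, 0, 30, 0, 0, -110, 0, 0, 0, 30, 0, 0, -110, 0, 0, 0, 30, 0, 0, -110, 0, 0, 0, 30]
}}

```text
t: 3.35
position: [0.5578, 0.3145, 0.1387]
eef_rot: [3.139, -0.002, 1.439]
wrist_force: [0.2, -0.2, -0.9]
opening: 0.0447
```

```bash
python3 - <<'E'
from h import *
s=bot.sense();print({k:np.round(s[k],4) for k in ('t','position','eef_rot','wrist_force','opening')})
im=eyes.camera('wrist')
cv2.imwrite('pics/w4.png',im)
w3=cv2.imread('pics/w3c.png')
o=cv2.resize(im,None,fx=1.4,fy=1.4,interpolation=cv2.INTER_CUBIC)
cv2.imwrite('pics/w4c.png',np.hstack([w3[220:520,200:580],o[220:520,200:580]]))
print(go([.5,.01,.1],-.21))
E
```

```text
{'t': np.float64(3.35), 'position': array([0.5578, 0.3145, 0.1387]), 'eef_rot': array([ 3.1393e+00, -1.5000e-03,  1.4387e+00]), 'wrist_force': array([ 0.2371, -0.221 , -0.945 ]), 'opening': np.float64(0.0447)}
(array([-308.7,  -16.3,   37.2]), array([0.   , 0.   , 1.649]))
```

View pics/w4c.png

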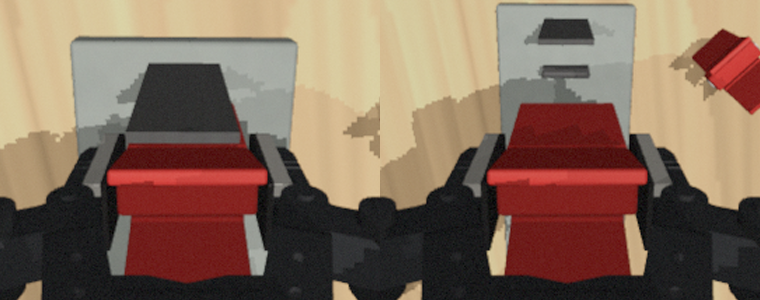

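Call:
{"api": "move_arm", "payload": {
  "rows": [-26, -1, 0, 0, 0, 0.12, 30, -52, -3, 0, 0, 0, 0.24, 30, -78, -4, 0, 0, 0, 0.36, 30, -104, -5, 0, 0, 0, 0.48, 30, -130, -7, 0, 0, 0, 0.6, 30, -156, -8, 0, 0, 0, 0.72, 30, -182, -9, 0, 0, 0, 0.84, 30, -208, -11, 0, 0, 0, 0.96, 30, -234, -12, 0, 0, 0, 1.08, 30, -260, -13, 20, 0, 0, 1.2, 30, -286, -15, 45, 0, 0, 1.32, 30, -308, -16, 70, 0, 0, 1.44, 30]
}}

```text
t: 4.4
position: [0.4992, 0.004, 0.0656]
eef_rot: [-3.136, 0.001, 0.004]
wrist_force: [0.4, -0.4, -0.8]
opening: 0.0447
```

Call:
{"api": "move_arm", "payload": {
  "rows": [0, 0, 15, 0, 0, 0, 30, 0, 0, 30, 0, 0, 0, 30, 0, 0, 40, 0, 0, 0, 30, 0, 0, 46, 0, 0, 0, 30, 0, 0, 49, 0, 0, 0, 30, 0, 0, 49, 0, 0, 0, 30, 0, 0, 49, 0, 0, 0, 30]
}}

```text
t: 4.98
position: [0.5001, 0.0052, 0.018]
eef_rot: [-3.137, 0.001, 0.008]
wrist_force: [0.1, -0.6, -1.2]
opening: 0.0451
```

Call:
{"api": "move_arm", "payload": {
  "rows": [0, 0, 1, 0, 0, 0, 30, 0, 0, 2, 0, 0, 0, 30, 0, 0, 2, 0, 0, 0, 30, 0, 0, 2, 0, 0, 0, 30]
}}

```text
t: 5.32
position: [0.5006, 0.0053, 0.0176]
eef_rot: [-3.136, -0.0, 0.008]
wrist_force: [-4.1, -0.6, 13.9]
opening: 0.0452
```

Call:
{"api": "move_arm", "payload": {
  "rows": [0, 0, -1, 0, 0, 0, 30, 0, 0, -1.5, 0, 0, 0, 60, 0, 0, -1.5, 0, 0, 0, 70, 0, 0, -1.5, 0, 0, 0, 80, 0, 0, -1.5, 0, 0, 0, 80, 0, 0, -1.5, 0, 0, 0, 80, 0, 0, -1.5, 0, 0, 0, 80, 0, 0, -15, 0, 0, 0, 80, 0, 0, -40, 0, 0, 0, 80, 0, 0, -75, 0, 0, 0, 90, 0, 0, -105, 0, 0, 0, 100, 0, 0, -105, 0, 0, 0, 100]
}}

```text
t: 6.32
position: [0.505, 0.0046, 0.1269]
eef_rot: [-3.136, -0.01, 0.007]
wrist_force: [0.8, 0.1, 0.8]
opening: 0.0853
```

```bash
python3 - <<'E'
from h import *
import pickle
s=bot.sense();print({k:np.round(s[k],4) for k in ('t','position','eef_rot','wrist_force','opening')})
c=cal('wrist');im=eyes.camera('wrist');pickle.dump(c,open('w5.pkl','wb'))
cv2.imwrite('pics/w5.png',im)
c=cal('top');tp=eyes.camera('top');cv2.imwrite('pics/top5.png',tp)
x,y=proj(c,[.5,.005,.05]).astype(int);print(x,y)
o=cv2.resize(im,None,fx=1.0,fy=1.0)
q=crop(tp,x-35,y-30,70,60,3.4)
o=np.hstack([o[:, :],cv2.copyMakeBorder(q,0,420-q.shape[0],0,0,0)])
cv2.imwrite('pics/w5c.png',o);print(o.shape)
E
```

```text
{'t': np.float64(6.3167), 'position': array([0.505 , 0.0046, 0.1269]), 'eef_rot': array([-3.1364, -0.0103,  0.0073]), 'wrist_force': array([0.762 , 0.0941, 0.7987]), 'opening': np.float64(0.0853)}
290 226
(420, 798, 3)
```

View pics/w5c.png

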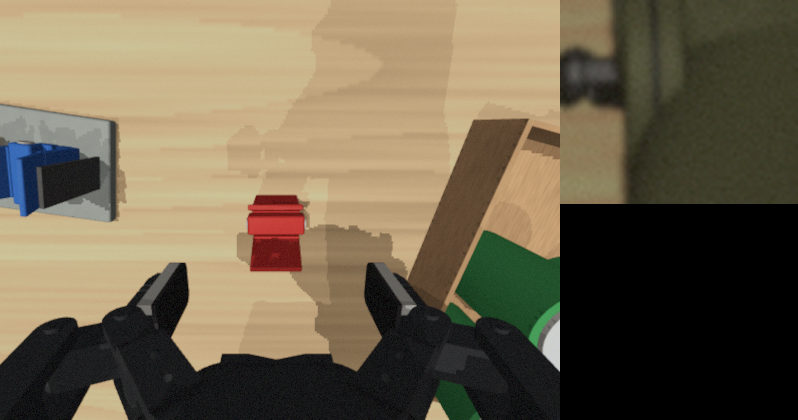

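```bash
python3 - <<'E'
from h import *
import pickle
c=pickle.load(open('w5.pkl','rb'))
for z in (.04,.043):
  a,b=atz(c,(248,221),z),atz(c,(304,220),z);print(a.round(4),b.round(4),((a+b)/2).round(4),np.linalg.norm(a-b))
s=bot.sense();print(s['position'],s['eef_rot'],s['t'])
print(go([.5005,.005,.12],1.45))
E
```

```text
[0.5013 0.0276 0.04  ] [ 0.5027 -0.0174  0.04  ] [0.502  0.0051 0.04  ] 0.04502791579606423
[0.5023 0.0273 0.043 ] [ 0.5036 -0.0171  0.043 ] [0.503  0.0051 0.043 ] 0.044441279799676624
[0.50214116 0.00455889 0.12261023] [-3.13640805 -0.00361641  0.0073353 ] 6.4167
(array([-1.6, -0.4,  2.6]), array([-0.002, -0.007, -1.443]))
```

Call:
{"api": "move_arm", "payload": {
  "rows": [0, 0, 0, 0, 0, -0.12, 100, 0, 0, 0, 0, 0, -0.24, 100, 0, 0, 0, 0, 0, -0.36, 100, 0, 0, 0, 0, 0, -0.48, 100, 0, 0, 0, 0, 0, -0.6, 100, 0, 0, 0, 0, 0, -0.72, 100, 0, 0, 0, 0, 0, -0.84, 100, 0, 0, 0, 0, 0, -0.96, 100, 0, 0, 0, 0, 0, -1.08, 100, 0, 0, 0, 0, 0, -1.2, 100, 0, 0, 0, 0, 0, -1.32, 100, 0, 0, 0, 0, 0, -1.44, 100]
}}

```text
t: 7.42
position: [0.4993, 0.0046, 0.1194]
eef_rot: [-3.137, -0.005, 1.453]
wrist_force: [-0.1, 0.3, 0.2]
opening: 0.0857
```

Call:
{"api": "move_arm", "payload": {
  "rows": [0, 0, 10, 0, 0, -0.12, 100, 0, 0, 10, 0, 0, -0.12, 100, 0, 0, 10, 0, 0, -0.12, 100, 0, 0, 10, 0, 0, -0.12, 100]
}}

```text
t: 7.75
position: [0.5, 0.0046, 0.1105]
eef_rot: [-3.139, -0.005, 1.565]
wrist_force: [-0.7, -0.5, 0.3]
opening: 0.0852
```

```bash
python3 - <<'E'
from h import *
import pickle
s=bot.sense();print({k:np.round(s[k],4) for k in ('t','position','eef_rot','wrist_force','opening')})
print(go([.501,.005,.04],1.571))
c=cal('wrist');im=eyes.camera('wrist');pickle.dump(c,open('w6.pkl','wb'));cv2.imwrite('pics/w6.png',im)
hsv=cv2.cvtColor(im,cv2.COLOR_BGR2HSV)
m=(((hsv[...,0]<8)|(hsv[...,0]>172))&(hsv[...,1]>150)&(hsv[...,2]>60)).astype(np.uint8)
n,l,st,ce=cv2.connectedComponentsWithStats(m)
for i in range(1,n):
    if st[i,4]>60: print(st[i],ce[i].round(1))
print(proj(c,[.501,.005,.06]),proj(c,[.4755,.005,.072]),proj(c,[.5265,.005,.072]))
E
```

```text
{'t': np.float64(7.75), 'position': array([0.5   , 0.0046, 0.1105]), 'eef_rot': array([-3.1394, -0.0051,  1.5648]), 'wrist_force': array([-0.6934, -0.5353,  0.2548]), 'opening': np.float64(0.0852)}
(array([ 0. ,  1.2, 70.5]), array([-0.002, -0.005, -0.006]))
[ 235  187   79   78 4374] [274.3 224.2]
[278.13821926 232.0536684 ] [238.7887618  238.68908884] [317.7041204  238.36972845]
```

Call:
{"api": "move_arm", "payload": {
  "rows": [0, -1.5, 20, 0, 0, 0, 100, 0, -1.5, 45, 0, 0, 0, 100, 0, -1.5, 62, 0, 0, 0, 100, 0, -1.5, 69, 0, 0, 0, 100, 0, -1.5, 69, 0, 0, 0, 100, 0, -1.5, 69, 0, 0, 0, 60, 0, -1.5, 69, 0, 0, 0, 50, 0, -1.5, 69, 0, 0, 0, 25, 0, -1.5, 69, 0, 0, 0, 25, 0, -1.5, 69, 0, 0, 0, 25, 0, -1.5, 69, 0, 0, 0, 25, 0, -1.5, 69, 0, 0, 0, 25],
  "grip_force": 25
}}

```text
t: 8.8
position: [0.499, 0.005, 0.0443]
eef_rot: [3.141, -0.005, 1.567]
wrist_force: [-4.6, 0.3, 12.5]
opening: 0.0273
```

Call:
{"api": "move_arm", "payload": {
  "rows": [0, 0, 0, 0, 0, 0, 25, 0, 0, 0, 0, 0, 0, 25, 0, 0, 0, 0, 0, 0, 25]
}}

```text
t: 9.05
position: [0.499, 0.005, 0.0443]
eef_rot: [3.141, -0.005, 1.567]
wrist_force: [-5.1, -0.1, 12.6]
opening: 0.0271
```

Call:
{"api": "move_arm", "payload": {
  "rows": [0, 0, -15, 0, 0, 0, 25, 0, 0, -45, 0, 0, 0, 25, 0, 0, -85, 0, 0, 0, 25, -20, 5, -120, 0, 0, 0, 25, -55, 13, -145, 0, 0, 0.03, 25, -95, 22, -150, 0, 0, 0.06, 25, -135, 31, -150, 0, 0, 0.1, 25, -170, 40, -150, 0, 0, 0.14, 25, -205, 48, -150, 0, 0, 0.18, 25, -230, 54, -150, 0, 0, 0.21, 25, -230, 54, -150, 0, 0, 0.21, 25, -230, 54, -150, 0, 0, 0.21, 25]
}}

```text
t: 10.05
position: [0.5526, -0.2274, 0.1913]
eef_rot: [-3.141, -0.005, 1.355]
wrist_force: [-0.3, 0.7, -0.8]
opening: 0.0275
```

Call:
{"api": "move_arm", "payload": {
  "rows": [0, 0, 0, 0, 0, 0, 25, 0, 0, 0, 0, 0, 0, 25]
}}

```text
t: 10.22
position: [0.5521, -0.2248, 0.1914]
eef_rot: [-3.14, -0.005, 1.359]
wrist_force: [0.1, 0.1, -0.6]
opening: 0.0273
```

```bash
python3 - <<'E'
from h import *
import pickle
s=bot.sense();print({k:np.round(s[k],4) for k in ('t','position','eef_rot','wrist_force','opening')})
c=cal('wrist');im=eyes.camera('wrist');pickle.dump((c,s),open('w7.pkl','wb'));cv2.imwrite('pics/w7.png',im)
cv2.imwrite('pics/w7c.png',cv2.resize(im,None,fx=1.4,fy=1.4,interpolation=cv2.INTER_CUBIC))
E
```

```text
{'t': np.float64(10.2167), 'position': array([ 0.5521, -0.2248,  0.1914]), 'eef_rot': array([-3.1401, -0.0054,  1.3586]), 'wrist_force': array([ 0.0872,  0.0925, -0.6376]), 'opening': np.float64(0.0273)}
```

View pics/w7c.png

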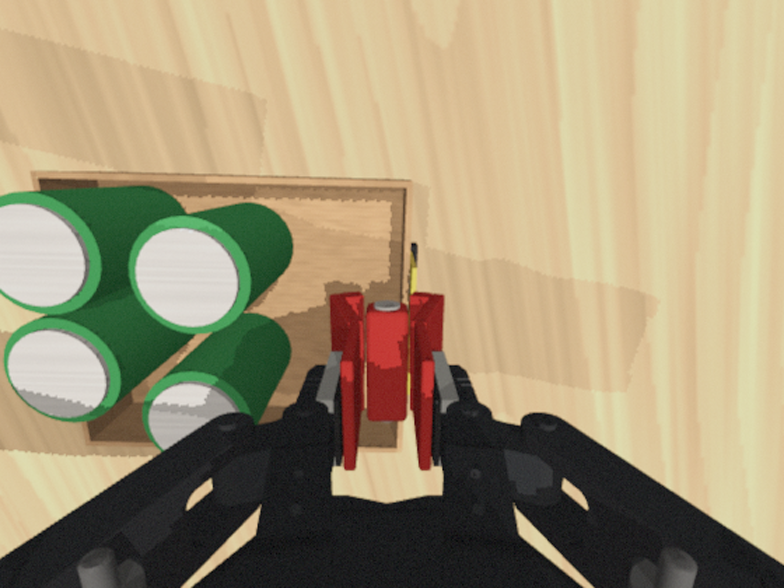

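```bash
python3 - <<'E'
from h import *
import pickle
c,s=pickle.load(open('w7.pkl','rb'))
im=cv2.imread('pics/w7.png')
t=cal('top')
print('tri L',tri([(c,np.array([411,181])/1.4),(t,(371,189))]),'R',tri([(c,np.array([401,450])/1.4),(t,(464.5,207.5))]))
L=atz(c,np.array([411,181])/1.4,.06);R=atz(c,np.array([401,450])/1.4,.06)
print(L,R,np.linalg.norm(L-R),np.arctan2(*(L-R)[1::-1]))
print('rim pts',atz(c,np.array([408,230])/1.4,.06),'card far end',atz(c,np.array([415,263])/1.4,.072))
u=(L-R)/np.linalg.norm(L-R); n=np.array([-u[1],u[0],0]) # towards robot
print('u',u,'n',n,'mid outer',(L+R)/2,'tcp rel n,u',[(s['position']-(L+R)/2)@v for v in (n,u)])
o=np.hstack([crop(im,265,115,50,75,8)])
cv2.imwrite('pics/w7z.png',np.hstack([o,crop(im,265,285,50,75,8)]))
E
```

```text
tri L (array([ 0.57960844, -0.16498915,  0.03503356]), [array([-2.1,  2. ]), array([-0.7, -1.1])]) R (array([ 0.53290504, -0.35296455,  0.05990429]), [array([-2.4, -1.3]), array([ 0.8, -1.2])])
[ 0.58073319 -0.16278148  0.06      ] [ 0.53506229 -0.35499924  0.06      ] 0.19756897598463888 1.3375220771985894
rim pts [ 0.57288224 -0.1925144   0.06      ] card far end [ 0.57288978 -0.21225945  0.072     ]
u [0.23116432 0.97291472 0.        ] n [-0.97291472  0.23116432  0.        ] mid outer [ 0.55789774 -0.25889036  0.06      ] tcp rel n,u [np.float64(0.013493556137415338), np.float64(0.03180723243510876)]
```

View pics/w7z.png

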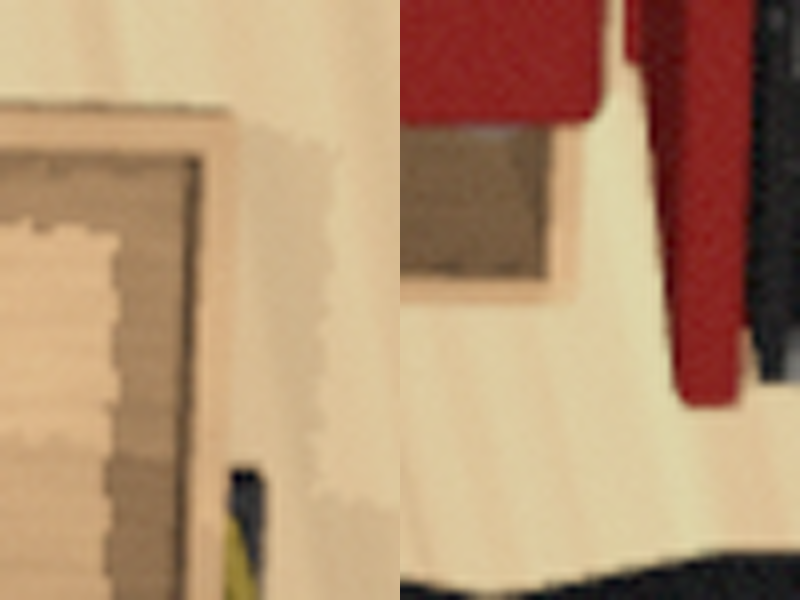

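Call:
{"api": "move_arm", "payload": {
  "rows": [-15, 6, 0, 0, 0, 0.02, 25, -32, 13, 10, 0, 0, 0.02, 25, -32, 13, 30, 0, 0, 0.02, 25, -32, 13, 50, 0, 0, 0.02, 25, -32, 13, 56, 0, 0, 0.02, 25, -32, 13, 56, 0, 0, 0.02, 25, -32, 13, 56, 0, 0, 0.02, 25, -32, 13, 56, 0, 0, 0.02, 25]
}}

```text
t: 10.93
position: [0.5592, -0.2603, 0.1359]
eef_rot: [3.141, -0.005, 1.337]
wrist_force: [0.2, -0.1, -0.6]
opening: 0.0272
```

```bash
python3 - <<'E'
from h import *
import pickle
s=bot.sense();print({k:np.round(s[k],4) for k in ('t','position','eef_rot','wrist_force','opening')})
c=cal('wrist');im=eyes.camera('wrist');pickle.dump((c,s),open('w8.pkl','wb'));cv2.imwrite('pics/w8.png',im)
cv2.imwrite('pics/w8c.png',crop(im,200,100,160,200,3))
E
```

```text
{'t': np.float64(10.9333), 'position': array([ 0.5592, -0.2603,  0.1359]), 'eef_rot': array([ 3.1411, -0.0045,  1.3374]), 'wrist_force': array([ 0.1542, -0.1283, -0.55  ]), 'opening': np.float64(0.0272)}
```

View pics/w8c.png

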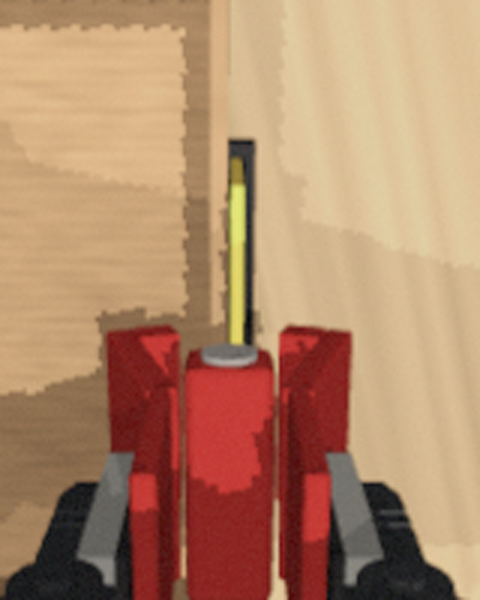

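Call:
{"api": "move_arm", "payload": {
  "rows": [0, 0, 10, 0, 0, 0, 25, 0, 0, 20, 0, 0, 0, 25, 0, 0, 30, 0, 0, 0, 25, 0, 0, 38, 0, 0, 0, 25, 0, 0, 43, 0, 0, 0, 25, 0, 0, 43, 0, 0, 0, 25, 0, 0, 43, 0, 0, 0, 25, 0, 0, 43, 0, 0, 0, 25]
}}

```text
t: 11.65
position: [0.5587, -0.2596, 0.0921]
eef_rot: [-3.141, -0.005, 1.337]
wrist_force: [0.6, -0.0, 0.4]
opening: 0.0273
```

```bash
python3 - <<'E'
from h import *
import pickle
s=bot.sense();print({k:np.round(s[k],4) for k in ('t','position','eef_rot','wrist_force','opening')})
c=cal('wrist');im=eyes.camera('wrist');pickle.dump((c,s),open('w9.pkl','wb'));cv2.imwrite('pics/w9.png',im)
a=crop(im,200,100,160,200,2.4);sd=eyes.camera('side');cv2.imwrite('pics/side9.png',sd)
x,y=proj(cal('side'),[.559,-.26,.08]).astype(int)
b=crop(sd,x-50,y-60,100,120,4)
cv2.imwrite('pics/w9c.png',np.hstack([a,b]))
E
```

```text
{'t': np.float64(11.65), 'position': array([ 0.5587, -0.2596,  0.0921]), 'eef_rot': array([-3.1408, -0.0049,  1.3374]), 'wrist_force': array([ 0.559 , -0.0171,  0.3587]), 'opening': np.float64(0.0273)}
```

View pics/w9c.png

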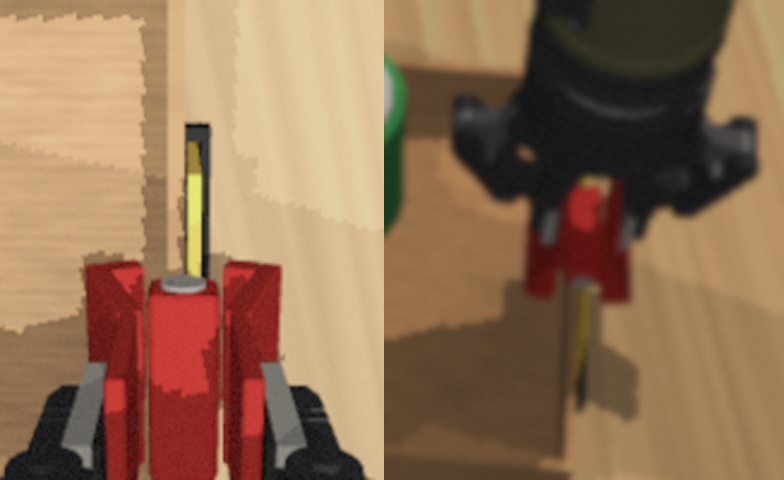

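Call:
{"api": "move_arm", "payload": {
  "rows": [0, 0, 1, 0, 0, 0, 25, 0, 0, 2, 0, 0, 0, 25, 0, 0, 2, 0, 0, 0, 25, 0, 0, 2, 0, 0, 0, 25]
}}

```text
t: 12.08
position: [0.5584, -0.2594, 0.09]
eef_rot: [-3.14, -0.005, 1.337]
wrist_force: [-0.1, -0.6, -0.6]
opening: 0.0274
```

Call:
{"api": "move_arm", "payload": {
  "rows": [0, 0, 0, 0, 0, 0, 38, 0, 0, 0, 0, 0, 0, 44, 0, 0, 0, 0, 0, 0, 50, 0, 0, 0, 0, 0, 0, 56, 0, 0, 0, 0, 0, 0, 62, 0, 0, 0, 0, 0, 0, 68, 0, 0, 0, 0, 0, 0, 75, 0, 0, 0, 0, 0, 0, 75, 0, 0, 0, 0, 0, 0, 75, 0, 0, 0, 0, 0, 0, 75]
}}

```text
t: 12.92
position: [0.5584, -0.2595, 0.09]
eef_rot: [-3.14, -0.005, 1.337]
wrist_force: [-0.7, 0.1, -0.4]
opening: 0.0643
```

```bash
python3 - <<'E'
from h import *
import pickle
s=bot.sense();print({k:np.round(s[k],4) for k in ('t','position','eef_rot','wrist_force','opening')})
c=cal('wrist');im=eyes.camera('wrist');pickle.dump((c,s),open('w10.pkl','wb'));cv2.imwrite('pics/w10.png',im)
a=crop(im,200,100,160,200,2.4);sd=eyes.camera('side');cv2.imwrite('pics/side10.png',sd)
x,y=proj(cal('side'),[.559,-.26,.08]).astype(int)
b=crop(sd,x-50,y-60,100,120,4)
cv2.imwrite('pics/w10c.png',np.hstack([a,b]))
E
```

```text
{'t': np.float64(12.9167), 'position': array([ 0.5584, -0.2595,  0.09  ]), 'eef_rot': array([-3.1405, -0.005 ,  1.3374]), 'wrist_force': array([-0.7392,  0.1324, -0.4349]), 'opening': np.float64(0.0643)}
```

View pics/w10c.png

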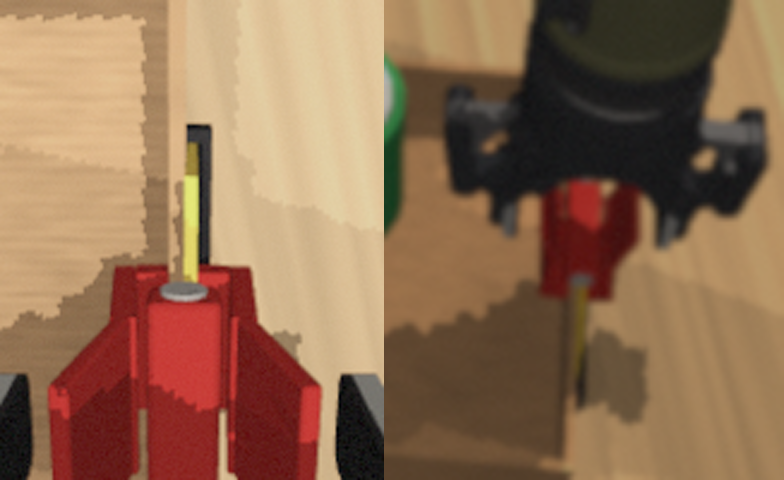

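Call:
{"api": "move_arm", "payload": {
  "rows": [0, 0, -10, 0, 0, 0, 75, 0, 0, -30, 0, 0, 0, 75, 0, 0, -60, 0, 0, 0, 75, 0, 0, -90, 0, 0, 0, 75, 0, 0, -110, 0, 0, 0, 75, 0, 0, -110, 0, 0, 0, 75, 0, 0, -110, 0, 0, 0, 75, 0, 0, -110, 0, 0, 0, 75]
}}

```text
t: 13.68
position: [0.5581, -0.2599, 0.1998]
eef_rot: [-3.14, -0.005, 1.337]
wrist_force: [-0.1, 0.2, 0.2]
opening: 0.0641
```

```bash
python3 - <<'E'
from h import *
import pickle
s=bot.sense();print({k:np.round(s[k],4) for k in ('t','position','eef_rot','wrist_force','opening')})
c=cal('wrist');im=eyes.camera('wrist');pickle.dump((c,s),open('w11.pkl','wb'));cv2.imwrite('pics/w11.png',im)
a=crop(im,190,90,170,190,2.5);sd=eyes.camera('side')
x,y=proj(cal('side'),[.559,-.26,.08]).astype(int)
b=crop(sd,x-47,y-60,94,120,475/120)
cv2.imwrite('pics/w11c.png',np.hstack([a,b[:475]]))
E
```

```text
{'t': np.float64(13.6833), 'position': array([ 0.5581, -0.2599,  0.1998]), 'eef_rot': array([-3.1399, -0.0051,  1.3374]), 'wrist_force': array([-0.1244,  0.1599,  0.1627]), 'opening': np.float64(0.0641)}
```

View pics/w11c.png

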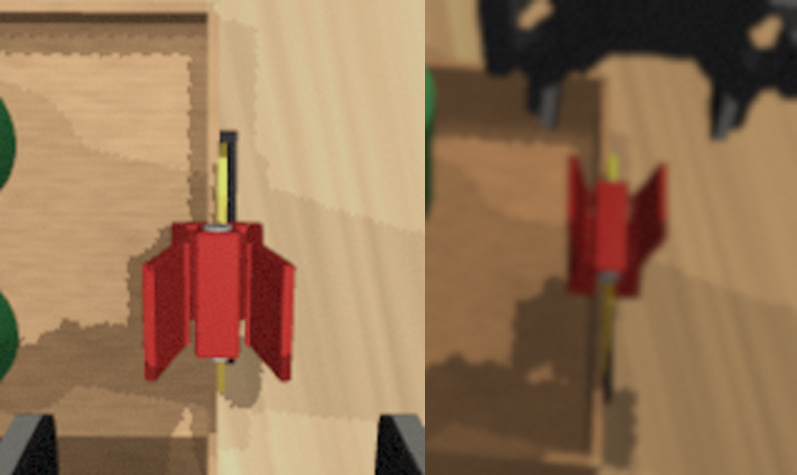

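```bash
python3 - <<'E'
from h import *
import pickle
c,s=pickle.load(open('w11.pkl','rb'));d=cal('side')
x,y=proj(d,[.559,-.26,.08]).astype(int)
X,e=tri([(c,np.array([217,293])/2.5+[190,90]),(d,np.array([186,228])/(475/120)+[x-47,y-60])]);print(X,e)
m=np.array([.5579,-.2589,.06]);u=np.array([.2312,.9729,0]);n=np.array([-.9729,.2312,0])
print('along',(X-m)@u,'n',(X-m)@n)
print('card ends along',[(atz(c,np.array(p)/2.5+[190,90],.072)-m)@u for p in [(222,142),(221,393)]])
print('housing end z from width',np.linalg.norm(atz(c,np.array((217,232))/2.5+[190,90],.086)-atz(c,np.array((217,357))/2.5+[190,90],.086)))
E
```

```text
[ 0.55790222 -0.25863515  0.0888527 ] [array([-0.8, -0.1]), array([0.4, 0.1])]
along 0.00025818675461152896 n 5.907384625680044e-05
card ends along [np.float64(0.050839888598678815), np.float64(-0.0449137530141243)]
housing end z from width 0.046093973580710816
```

```bash
python3 -c "
from plant import bot
print(bot.sign_off())"
```

```text
the job is handed in; nothing more can be done
None
```

I took the red clip off the rack, stood it on the bare table and let go. I then gripped it by its wings, opened it fully, lowered it over the front wall and card, and let it close. I handed the job in at about 14 s of the 54 s allowed.

**Clip position:** the last two-view measurement puts it within about 1 mm of the wall's middle. Its lips are at about z = 46 mm, roughly 14 mm below the rim. It looks upright and square to the wall.

**Other things:** the card still stands in its pocket. The gripper is about 110 mm clear and the wrist force is near zero. The path kept clear of the cans and the other two clips, but I took no final picture of the rack. The cans showed only partly in the late pictures.

**Not measured:** I could not read the pinch force on the card and wall or the jaw angle. I judged that the clip had closed only from the pictures.

**Disagreements:**
- The first estimate of the wall from the top camera was about 5 mm off the wrist camera's. I used the wrist camera, and the close-up pictures agreed with it.
- Triangulating the wall's left corner from the top and wrist cameras gave a rim height of 35 mm instead of 60. The right corner gave 60 mm, so I used 60.

I viewed 13 pictures, three over the budget of 10.

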